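# Short spin in the bench centrifuge

## Robot

A 7-joint arm with a two-finger parallel gripper is mounted at the origin on a cart in front of the work surface, level with it; the furniture and walls round the work are solid. World frame = base frame: x ahead of the robot, y to its left, z up, the work surface at z = 0. Lengths are in m, angles in rad, forces in N, time in s.
With the tool pointing down it reaches from about 0.4 to 0.875 m from the base axis. Payload 6.5 kg.
Tool frame: the origin (TCP) lies at the very end of the fingers, on their centre line; the grasp point (between the pads) lies 19 mm behind it (manip.grip_point_offset is the distance from the TCP to the grasp point, in m); z points along the fingers, y is the line along which they close (so a half turn about z gives the same grasp; the last joint's range is limited). The gripper opens to 85 mm and grips with 20 to 120 N. Pads are 22 mm wide; open, the fingers measure 114 mm over their backs; the gripper's body (76 mm by 85 mm) begins 54 mm behind the grasp point. The pads swing forward as they close: fully open they stand 13 mm farther back than shut.
Start: joints at [-1.276, 0.536, -0.004, 1.538, 0.003, 1.067, -0.071], TCP at [0.229, 0.608, 0.231] pointing down, gripper open.
Joint ranges: [-2.7, 2.7], [-0.37, 2.16], [-1.27, 1.26], [0.24, 2.4], [-1.31, 4.45], [0.19, 1.91], [-2.76, 2.76]. Speed limits (rad/s): [2.39, 2.39, 3.14, 3.14, 3.14, 3.14, 3.14].

## Interface

Orientations are given as a 3x3 rotation matrix whose columns are the frame's x, y, z axes.
In Python, from station import manip gives the robot as it stands.
- The arm moves only by the tool play_rows, never from a script. Its argument "motion" is one flat list of numbers, 7 for each row, row after row: the turn, a rotation vector about the tool's x, y, z in rad, then the shift along the tool's x, y, z in cm, then the opening in per cent of the stroke, from 0 (shut) to 100 (fully open). A call has 1 to 12 rows; each row is the pose to reach, as a shift and turn from the pose commanded when the call began, along the tool's axes at that moment; what a row does not reach only later rows make up. A row lasts 1/8 s, in which the tool goes at most 62.5 mm and 10.7 degrees, less where a joint would pass 70% of its speed; a pose out of reach is approached as far as the arm can. A call with a gripper value outside its range is refused whole. The fingers move at their own pace and stop on an object; the grip force is fixed at half the most. Time passes only in rows, so rows that repeat a pose let the fingers close. It gives the time, the measured TCP pose, the force, the opening and the grip force at its end, in the units of the state.
- manip.get_obs(): the state, without advancing time (a new reading comes with each control period).
- manip.snapshot(name): name is "scene" or "top" or "wrist"; returns a dict with "pixels" (420x560x3 uint8, red, green, blue), "vfov" (degrees; the focal length in pixels is half the picture's height over the tangent of half this angle, whatever the lens; pixels are square), "cx", "cy" (the principal point, pixels), "R" (3x3) and "t" (3): a world point X has camera coordinates R X + t. Camera axes: x right, y down, z forward; pixel columns grow to the right and rows downward; lengths in m; the calibration is good to about 2 mm. The wrist camera is an equidistant fisheye: a pixel r from the principal point sees the ray r / f radians off the axis. A picture is of the moment at which its call begins. There is no depth.
- manip.hand_in(): hands the job in; it is judged then, once.
The state is a dict: "t": time; "joint_positions": joint angles; "joint_velocities": joint speeds; "joint_torque": joint torques, N m; "position": TCP position; "ee_rot": TCP orientation; "force": force on the tool from outside, world axes, zero at the start; "ft_torque": the same for the moment, N m; "gripper_width": finger opening in m; "grasp_force": force on a finger pad.
Only numpy, scipy, OpenCV 4.12 (cv2) and the standard library are available. Lean on these libraries where they do the work, as an engineer would, in place of code of your own. Each camera call takes 0.05 s, during which the arm holds its last target. There are 200 camera calls.

## Task

Give the loaded tubes a short spin: first push the centrifuge's lid down until it is fully shut, then press the raised front half of the rocker switch to turn it on, then press the long bar-shaped key all the way down and finish with the fingertips still holding it down. Do not press the round or the square key, and leave the things beside the centrifuge standing where they are: nothing is to be picked up.

Things in the scene. Friction and masses are not known exactly. Their poses are not given: they have to be found in the camera images.
- microfuge: White bench centrifuge, 220 deep (x) x 230 wide (y) x 80 mm high, fixed. Origin: centre of its underside on the worktop; x to its back (lid hinge), y to its left side as the robot sees it, z up; yaw varies. Its flat front deck (80 mm high, front 80 mm) has a row of three black keys at x = -74, y = +80, +30, -20 mm (which is where varies) and a grey rocker switch in a black surround at x = -74, y = -80 mm.
- lid (a joint): Angle of the lid, rad: 0 = fully shut, grows as it opens (start between 0.3 and 0.65). Grey frame with a clear window, 138 (front to back) x 156 (wide) x 10 mm, hinged along its back edge; its stiff hinge stays wherever it is left, and pushing it down near the front edge takes about 1 to 2 N. It has no latch. Shut, its top lies 91 mm above the worktop.
- lid_front (a point): Point on the lid's top face, in the middle of its width and 16 mm behind its front edge: the place to push. Moves with the lid. 122 mm from lid_hinge.
- lid_hinge (a point): Middle of the lid's back edge on its top face, close above the hinge axis (axis along the centrifuge's y, 5 mm below this point when the lid is shut).
- rocker (a joint): Angle of the grey rocker switch, rad: 0 = off (front half raised, back half level), 0.44 = on, the end stop (front half level, back half raised). Stays where it is left; pressing the front half takes about 2 N.
- rocker_front (a point): Point on the top face of the rocker's front half, 18 mm in front of the pivot (the half is 22 mm long, 24 mm wide). Moves with it: about 8 mm lower when the switch is on, then 85 mm above the worktop. The pivot runs along the centrifuge's y at x = -74, y = -80 mm, 85 mm above the worktop.
- key_bar (a joint): Travel of the long bar-shaped key (short spin), m: 0 = up, 0.005 = all the way down. Spring return; starts to give at about 2 N, all the way down at about 5 N.
- key_bar_top (a point): Centre of the top of the long bar-shaped key, 40 mm along the centrifuge's y, 18 mm along its x, standing 9 mm above the deck when up.
- key_round (a joint): Travel of the round key, m: 0 = up, 0.005 = down; same spring. Not to be pressed.
- key_round_top (a point): Centre of the top of the round key, 20 mm across, standing 9 mm above the deck.
- key_square (a joint): Travel of the square key, m: 0 = up, 0.005 = down; same spring. Not to be pressed.
- key_square_top (a point): Centre of the top of the square key, 19 x 19 mm, standing 9 mm above the deck.
- bottle: Loose reagent bottle with a blue screw cap, 56 mm across, 104 mm high, upright on the worktop left of the centrifuge; origin at the centre of its base.
- dropper: Loose dropper bottle with a pointed yellow cap, 27 mm across, 85 mm high, upright left of the centrifuge near its front; origin at the centre of its base.
- timer: Loose flat white timer with a display, 66 x 66 x 21 mm, lying right of the centrifuge; origin at the centre of its base.
Mind the look-alikes: they are no part of the job. Of the things like the bottle, leave any that is orange; of the rest the larger one is meant. What is shaped like the dropper but red is not meant.

How it is judged:
On the way, in this order (a step that is already met when the one before it is completed fails the run):
1. the lid is pushed fully shut (value of joint lid below 0.04 rad), for 0.2 s.
2. the rocker switch is pressed on (value of joint rocker above 0.36 rad), for 0.2 s.
3. the bar-shaped key is pressed all the way down (value of joint key_bar above 0.004 m), for 0.2 s.
At the end, for the whole second after the job is handed in: The lid is shut (within 0.04 rad), the rocker is on (more than 0.36 of 0.44 rad), the bar-shaped key is held down (more than 4 of 5 mm) by the fingers pressing on it with more than 1 N, the other two keys are up, and the bottle, dropper bottle and timer stand upright within 20 mm of where they were (value of joint lid below 0.04 rad and value of joint rocker above 0.36 rad and value of joint key_bar above 0.004 m and contact force between the fingers and key_bar above 1 N and value of joint each of key_round, key_square below 0.001 m and distance of each of bottle, dropper, timer from where it was at the start of the episode below 0.02 m and angle between each of bottle, dropper, timer's own z axis and vertical below 0.2 rad); the arm keeps its last pose, push and grip.
It fails at once if the bar-shaped key is pressed before the lid is shut and the switch is on (value of joint key_bar above 0.0025 m and (value of joint lid above 0.06 rad or value of joint rocker below 0.34 rad)).
It fails at once if the switch is turned on while the lid is open (value of joint rocker above 0.36 rad and value of joint lid above 0.06 rad).
It fails at once if the round or the square key is pressed (value of joint any of key_round, key_square above 0.0025 m).
It fails at once if a thing beside the centrifuge is shifted, tipped or lifted (distance of any of bottle, dropper, timer from where it was at the start of the episode above 0.025 m or angle between any of bottle, dropper, timer's own z axis and vertical above 0.4 rad or height (world z) of any of bottle, dropper, timer above 0.015 m).
It also fails if it takes over 43 s, if anything falls off the work surface, if the arm or the gripper's body presses on something with over 40 N, if the wrist force passes 120 N, or if a joint passes its speed limit or range.

## Working session

There is one attempt and no reset: what is moved stays moved. The work goes in short steps, Python scripts to look and compute and a tool call to move; the robot and the scene stay as the last step left them, time stands still between calls to the robot, and variables do not carry over. Pictures are saved under pics/ and viewed, at most 10 in all, crops included, and the job is handed in when it is done.

Besides the shell and the picture viewer there is one more tool, called after "Request:" as name(argument=value, ...) on one line, values as JSON. play_rows: Moves the arm, as the interface text tells. Its arguments: {"type":"object","properties":{"motion":{"type":"array","items":{"type":"number"}}},"required":["motion"]}

```bash
mkdir -p pics; cat > h.py <<'E'
import numpy as np, cv2
from station import manip
def snap(n,f=None):
    s=manip.snapshot(n)
    if f: cv2.imwrite('pics/'+f,cv2.cvtColor(s['pixels'],cv2.COLOR_RGB2BGR))
    return s
def save(s,f): np.savez(f,**s)
def ray(s,u,v):
    f=210/np.tan(np.radians(s['vfov'])/2); R=np.array(s['R']);t=np.array(s['t'])
    d=np.array([(u-s['cx'])/f,(v-s['cy'])/f,1.]); return -R.T@t, R.T@d
def onz(s,u,v,z):
    o,d=ray(s,u,v); return o+d*(z-o[2])/d[2]
def proj(s,X):
    f=210/np.tan(np.radians(s['vfov'])/2); c=np.array(s['R'])@X+s['t']
    return c[0]/c[2]*f+s['cx'],c[1]/c[2]*f+s['cy']
E
python3 - <<'E'
from h import *
a=snap('top','top.png');b=snap('scene','scene.png')
save(a,'top.npz');save(b,'scene.npz')
for s in (a,b): print(-np.array(s['R']).T@s['t'],s['vfov'])
o=manip.get_obs();print(o['t'],o['position'],o['ee_rot'],o['force'],o['gripper_width'])
E
```

```text
[0.47901572 0.055375   0.94432151] 56.94465292507389
[ 0.02163051 -0.22735717  0.80628368] 46.0072543149924
0.1 [0.22927877 0.60760004 0.23050264] [[-9.35624012e-01  3.52997872e-01 -4.58503903e-04]
 [ 3.52998153e-01  9.35622787e-01 -1.51793803e-03]
 [-1.06842195e-04 -1.58207030e-03 -9.99998743e-01]] [-0.04679497  0.22573978 -0.1191764 ] 0.08535611919451642
```

View pics/top.png

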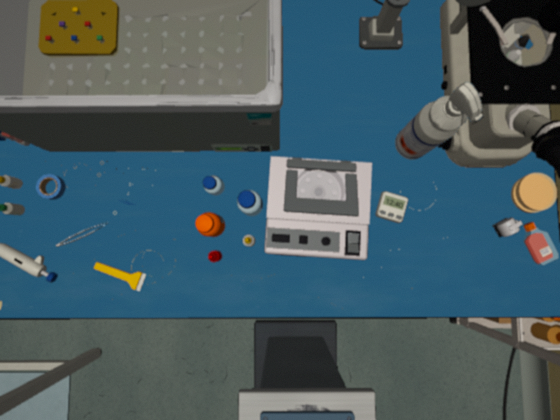

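View pics/scene.png

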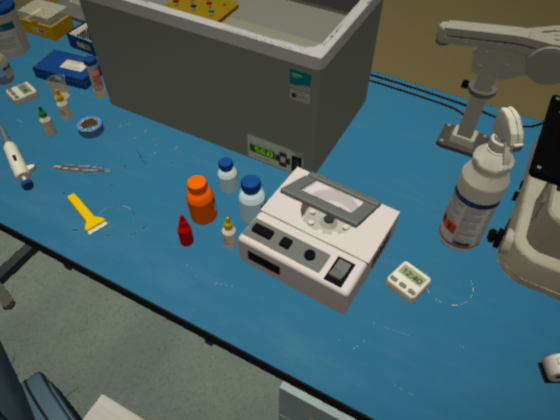

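The top view shows the centrifuge at (319,207) with its keys: bar near (281,239), square (303,240), round (326,241) and rocker (353,243). The lid is tilted up at (321,187). The scene view shows the same, with the bar key leftmost at (264,232) and the rocker at (341,268). Next I zoom in for accurate pixels.

```bash
python3 - <<'E'
from h import *
a=dict(np.load('top.npz'));b=dict(np.load('scene.npz'))
print(a['R'].round(3),proj(a,np.array([.229,.608,.231])),proj(a,np.array([0,0,0.])))
A=cv2.imread('pics/top.png')[145:270,255:385];B=cv2.imread('pics/scene.png')[165:305,235:405]
A=cv2.resize(A,None,fx=4,fy=4,interpolation=cv2.INTER_CUBIC)
cv2.imwrite('pics/topc.png',A)
cv2.imwrite('pics/scenec.png',cv2.resize(B,None,fx=4,fy=4,interpolation=cv2.INTER_CUBIC))
# dark blobs on the deck
for n,s,(y0,y1,x0,x1) in (('top',a,(225,262,262,375)),('scene',b,(205,300,240,365))):
    g=cv2.cvtColor(s['pixels'],cv2.COLOR_RGB2GRAY)[y0:y1,x0:x1]
    k,l,st,c=cv2.connectedComponentsWithStats((g<60).astype('uint8'))
    for i in range(1,k):
        if 25<st[i,4]<1200: print(n,st[i]+[x0,y0,0,0,0],(c[i]+[x0,y0]).round(1),onz(s,*(c[i]+[x0,y0]),.088).round(4))
E
```

```text
[[-0.004 -1.    -0.004]
 [-0.994  0.005 -0.106]
 [ 0.106  0.004 -0.994]] (np.float64(-29.52025863382306), np.float64(393.02109591323483)) (np.float64(307.3399071413136), np.float64(459.3817989078035))
top [346 231  14  24  89] [349.6 243.8] [ 0.4907 -0.0931  0.088 ]
top [272 234  18   8 125] [280.1 237.7] [0.505  0.0598 0.088 ]
top [299 236   9   8  61] [302.9 239.4] [0.501  0.0096 0.088 ]
top [322 237   8   8  56] [325.5 240.7] [ 0.4978 -0.0402  0.088 ]
scene [325 215   8   8  28] [329.2 219.3] [ 0.587  -0.0384  0.088 ]
scene [252 223  22  16 192] [262.4 230.7] [0.5036 0.0584 0.088 ]
scene [279 237  13  12 101] [285.4 242.6] [0.4998 0.0087 0.088 ]
scene [304 250  11  10  90] [309.4 254.5] [ 0.4968 -0.0408  0.088 ]
scene [248 251  32  24 258] [263.5 262.5] [0.4432 0.0222 0.088 ]
scene [325 264  29  23 157] [337.9 277.4] [ 0.4773 -0.1043  0.088 ]
```

View pics/topc.png

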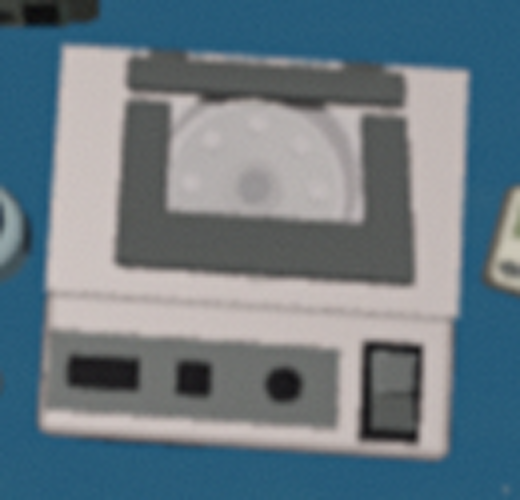

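View pics/scenec.png

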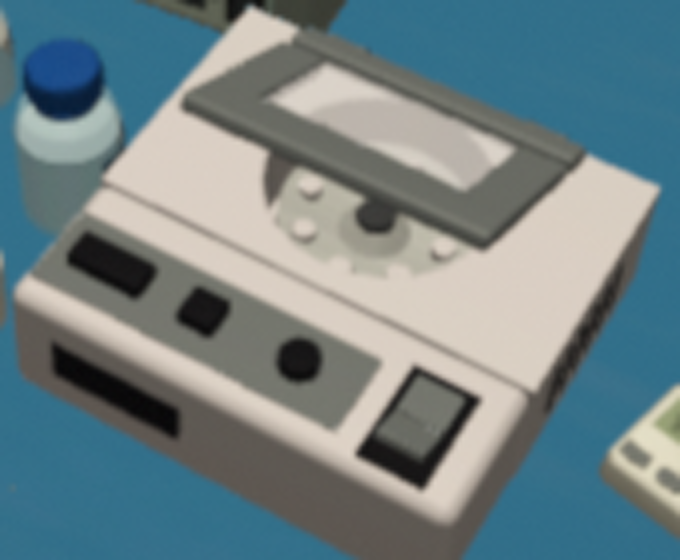

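```bash
cat >> h.py <<'E'
ex=np.array([.9975,-.07,0]);ey=np.array([.07,.9975,0])
O=np.array([.5722,-.026,0])
def W(x,y,z): return O+ex*x*1e-3+ey*y*1e-3+[0,0,z*1e-3]
def tri(s1,p1,s2,p2):
    o1,d1=ray(s1,*p1);o2,d2=ray(s2,*p2)
    k=np.linalg.lstsq(np.c_[d1,-d2],o2-o1,rcond=None)[0]
    q1=o1+k[0]*d1;q2=o2+k[1]*d2
    return (q1+q2)/2,np.linalg.norm(q1-q2)
def loc(X): d=X-O; return np.array([d@ex,d@ey,d[2]])*1000
def tool(X):
    o=manip.get_obs(); R=np.array(o['ee_rot']); return R.T@(np.array(X)-o['position'])*100
E
python3 - <<'E'
from h import *
a=dict(np.load('top.npz'));b=dict(np.load('scene.npz'))
T=lambda x,y:(255+x/4-.4,145+y/4-.4); S=lambda x,y:(235+x/4-.4,165+y/4-.4)
for n,p,q in (('fl',(117,263),(185,103)),('fr',(413,280),(487,243)),('hr',(405,75),(582,152)),('hl',(130,58),(300,30)),('frontdeckL',(40,430),(18,290)),('frontdeckR',(447,455),(440,522))):
    X,e=tri(a,T(*p),b,S(*q)); print(n,X.round(4),loc(X).round(1),round(e*1000,1))
for n,X in (('lidpush',W(-9,0,150)),('rock',W(-92,-80,130)),('bar',W(-74,80,130))): print(n,X.round(4),tool(X).round(1))
E
```

```text
fl [0.5597 0.0511 0.1477] [-17.8  76.  147.7] 0.9
fr [ 0.5497 -0.1007  0.1484] [-17.3 -76.  148.4] 0.8
hr [ 0.6694 -0.1093  0.092 ] [102.8 -76.3  92. ] 2.7
hl [0.6797 0.0451 0.0914] [102.2  78.5  91.4] 4.2
frontdeckL [0.4743 0.093  0.0806] [-106.   111.8   80.6] 3.2
frontdeckR [ 0.4575 -0.1288  0.0792] [-107.2 -110.5   79.2] 4.8
lidpush [ 0.5632 -0.0254  0.15  ] [-53.6 -47.4   8.1]
rock [ 0.4748 -0.0994  0.13  ] [-47.9 -57.5  10.1]
bar [0.504 0.059 0.13 ] [-45.1 -41.6  10.1]
```

Request:
play_rows(motion=[0, 0, -0.05, -4.4, -4, 0, 0, 0, 0, -0.1, -8.9, -7.9, 0, 0, 0, 0, -0.15, -13.3, -11.9, 0, 0, 0, 0, -0.2, -17.8, -15.8, 0, 0, 0, 0, -0.25, -22.2, -19.8, 0, 0, 0, 0, -0.29, -26.7, -23.7, 0, 0, 0, 0, -0.29, -31.1, -27.7, 0, 0, 0, 0, -0.29, -35.5, -31.6, 0, 0, 0, 0, -0.29, -40, -35.6, 0, 0, 0, 0, -0.29, -44.4, -39.5, 0, 0, 0, 0, -0.29, -49, -43.5, 0, 0, 0, 0, -0.29, -53.3, -47.5, 0, 0])

```text
t: 1.6
position: [0.5611, -0.0262, 0.2311]
ee_rot: [[-0.998, 0.071, -0.0], [0.071, 0.998, 0.0], [0.0, 0.0, -1.0]]
force: [0.8, 0.2, 0.5]
gripper_width: -0.0
grasp_force: 0.0
```

```bash
python3 - <<'E'
from h import *
o=manip.get_obs();print(o['t'],loc(o['position']).round(1),np.round(o['ee_rot'],3).tolist(),np.round(o['force'],2),o['gripper_width'])
print(tool(W(-12,0,160)).round(2), tool(W(-12,0,91)).round(2))
E
```

```text
1.6 [-11.1  -0.9 231.1] [[-0.998, 0.071, -0.0], [0.071, 0.998, 0.0], [0.0, 0.0, -1.0]] [0.8  0.16 0.49] -4.908434511766091e-05
[0.09 0.09 7.11] [ 0.09  0.09 14.01]
```

Excellent alignment. Push the lid down.

Request:
play_rows(motion=[0, 0, 0, 0.1, 0.1, 3, 0, 0, 0, 0, 0.1, 0.1, 6, 0, 0, 0, 0, 0.1, 0.1, 7.5, 0, 0, 0, 0, 0.1, 0.1, 8.5, 0, 0, 0, 0, 0.1, 0.1, 9.5, 0, 0, 0, 0, 0.1, 0.1, 10.5, 0, 0, 0, 0, 0.1, 0.1, 11.5, 0, 0, 0, 0, 0.1, 0.1, 12.3, 0, 0, 0, 0, 0.1, 0.1, 13, 0, 0, 0, 0, 0.1, 0.1, 13.6, 0, 0, 0, 0, 0.1, 0.1, 13.9, 0, 0, 0, 0, 0.1, 0.1, 13.9, 0])

```text
t: 3.1
position: [0.5596, -0.0234, 0.0922]
ee_rot: [[-0.997, 0.071, -0.0], [0.071, 0.997, -0.0], [0.0, -0.0, -1.0]]
force: [-0.1, -0.4, -0.4]
gripper_width: -0.0001
grasp_force: 0.0
```

Request:
play_rows(motion=[0, 0, 0, 0, 0, 0.15, 0, 0, 0, 0, 0, 0, 0.3, 0, 0, 0, 0, 0, 0, 0.4, 0, 0, 0, 0, 0, 0, 0.4, 0])

```text
t: 3.6
position: [0.56, -0.0234, 0.0907]
ee_rot: [[-0.997, 0.071, 0.001], [0.071, 0.997, 0.001], [-0.001, 0.001, -1.0]]
force: [-7.1, 1.3, 23.6]
gripper_width: 0.0002
grasp_force: 11.8
```

```bash
python3 - <<'E'
from h import *
s=snap('scene');B=s['pixels'][150:305,225:405,::-1]
cv2.imwrite('pics/lid.png',cv2.resize(B,None,fx=4,fy=3.8))
print(tool(W(-12,0,91)).round(2))
E
```

```text
[-0.04 -0.17 -0.03]
```

View pics/lid.png

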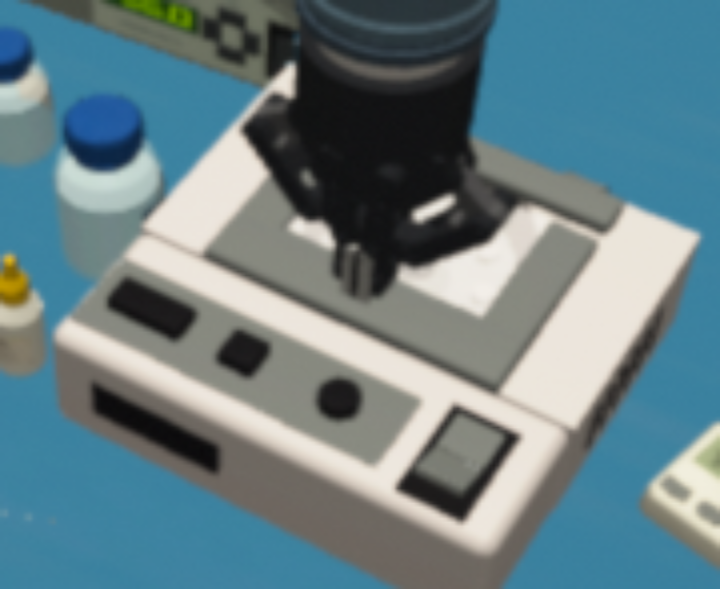

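The picture shows the lid lying flat with the fingertips on its front strip at (360,285), and contact came at z = 0.091, so the lid is shut. I now lift off and go above the rocker.

Request:
play_rows(motion=[0, 0, 0, 0, 0, -2, 0, 0, 0, 0, 0, 0, -5, 0, 0, 0, 0, 2.7, -2.7, -5, 0, 0, 0, 0, 5.4, -5.4, -5, 0, 0, 0, 0, 8, -8.1, -5, 0, 0, 0, 0, 8, -8.1, -5, 0, 0, 0, 0, 8, -8.1, -5, 0])

```text
t: 4.53
position: [0.4748, -0.0981, 0.1386]
ee_rot: [[-0.998, 0.07, 0.001], [0.07, 0.998, 0.0], [-0.001, 0.0, -1.0]]
force: [0.2, 0.2, -0.1]
gripper_width: -0.0
grasp_force: 0.0
```

```bash
python3 - <<'E'
from h import *
print(tool(W(-93,-80,90)).round(2))
s=snap('scene');b=s
B=s['pixels'][150:305,225:405,::-1]
cv2.imwrite('pics/lid2.png',cv2.resize(B,None,fx=4,fy=3.8))
E
```

```text
[ 0.1  -0.13  4.86]
```

View pics/lid2.png

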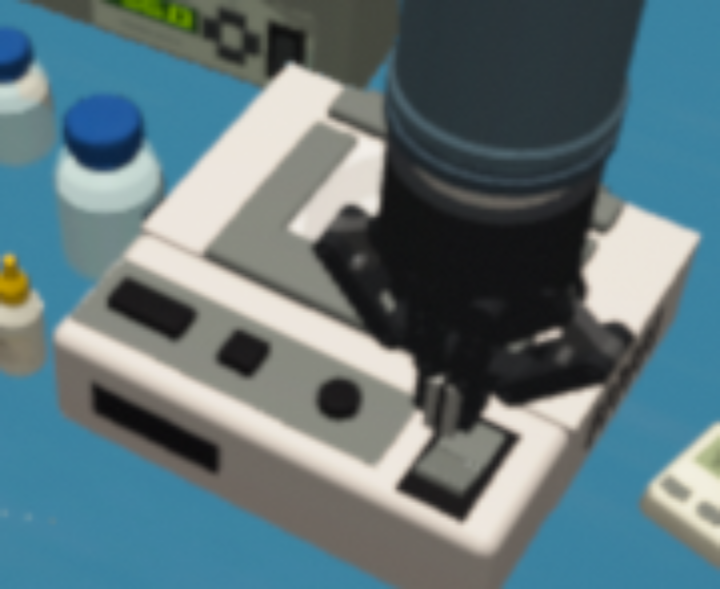

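The lid stays shut, and the fingertips hover over the rocker (raised half at (445,470)). Now I press it.

Request:
play_rows(motion=[0, 0, 0, 0.1, -0.1, 2, 0, 0, 0, 0, 0.1, -0.1, 3.8, 0, 0, 0, 0, 0.1, -0.1, 4.4, 0, 0, 0, 0, 0.1, -0.1, 4.8, 0, 0, 0, 0, 0.1, -0.1, 5.2, 0, 0, 0, 0, 0.1, -0.1, 5.4, 0, 0, 0, 0, 0.1, -0.1, 5.5, 0, 0, 0, 0, 0.1, -0.1, 5.5, 0, 0, 0, 0, 0.1, -0.1, 5.5, 0])

```text
t: 5.7
position: [0.4734, -0.0992, 0.0847]
ee_rot: [[-0.997, 0.071, 0.001], [0.071, 0.997, 0.001], [-0.001, 0.001, -1.0]]
force: [-5.9, 2.3, 19.0]
gripper_width: -0.0003
grasp_force: 9.1
```

Request:
play_rows(motion=[0, 0, 0, 0, 0, -2, 0, 0, 0, 0, 0, 0, -5, 0, 0, 0, 0, -0.6, 5, -5, 0, 0, 0, 0, -1.2, 10, -5, 0, 0, 0, 0, -2, 14, -5, 0, 0, 0, 0, -2, 16, -5, 0, 0, 0, 0, -2, 16, -5, 0, 0, 0, 0, -2, 16, -5, 0])

```text
t: 6.7
position: [0.5043, 0.0573, 0.1334]
ee_rot: [[-0.997, 0.072, 0.0], [0.072, 0.997, -0.001], [-0.0, -0.001, -1.0]]
force: [-0.9, -0.1, 0.7]
gripper_width: -0.0004
grasp_force: 0.0
```

```bash
python3 - <<'E'
from h import *
print(tool(W(-74,80,89)).round(2))
s=snap('scene')
B=s['pixels'][150:305,225:405,::-1]
cv2.imwrite('pics/bar.png',cv2.resize(B,None,fx=4,fy=3.8))
E
```

```text
[0.04 0.17 4.44]
```

View pics/bar.png

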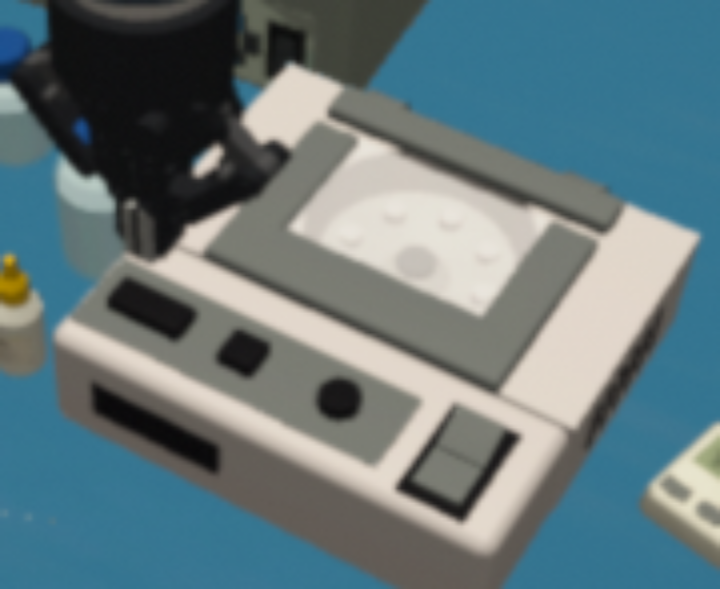

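The rocker's front half is now level at (450,480), so it is on. The lid is shut and the fingertips are above the bar key. Now I press that.

Request:
play_rows(motion=[0, 0, 0, 0, 0.2, 2, 0, 0, 0, 0, 0, 0.2, 3.8, 0, 0, 0, 0, 0, 0.2, 4.3, 0, 0, 0, 0, 0, 0.2, 4.7, 0, 0, 0, 0, 0, 0.2, 5, 0, 0, 0, 0, 0, 0.2, 5.15, 0, 0, 0, 0, 0, 0.2, 5.2, 0, 0, 0, 0, 0, 0.2, 5.2, 0, 0, 0, 0, 0, 0.2, 5.2, 0])

```text
t: 7.88
position: [0.5044, 0.0597, 0.0837]
ee_rot: [[-0.997, 0.072, -0.0], [0.072, 0.997, -0.0], [0.0, -0.0, -1.0]]
force: [-10.1, -4.0, 29.2]
gripper_width: 0.0001
grasp_force: 14.6
```

```bash
python3 - <<'E'
from h import *
o=manip.get_obs();print(loc(o['position']).round(1),np.round(o['force'],1))
s=snap('scene')
B=s['pixels'][150:305,225:405,::-1]
cv2.imwrite('pics/end.png',cv2.resize(B,None,fx=4,fy=3.8))
E
```

```text
[-73.7  80.8  83.7] [-10.1  -4.   29.2]
```

View pics/end.png

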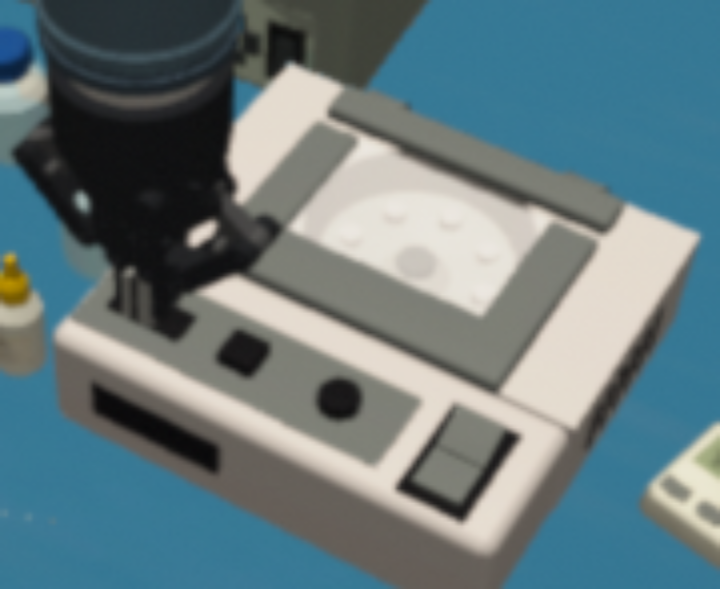

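The fingertips hold the bar key at its stop: z is 0.084 with 29 N. The lid is shut, the rocker is on, and the other keys are up.

```bash
python3 -c "
from station import manip
print(manip.hand_in())"
```

```text
the job is handed in; nothing more can be done
None
```

I shut the lid, switched the rocker on and handed in the job with the fingertips still holding the bar key down; the hand-in returned no verdict.

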